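Chase the thread of a pump port with a hand tapper

TASK

Take the hand tapper's red crank knob, and before any turning press it gently straight down until the tap stands in the mouth of the white port, then chase the thread by turning clockwise half a turn forward and a quarter turn back, again and again, until you feel the tap come up solid on the bottom of the hole. Stop there at once without straining the tap, turn it back a quarter turn to free it, and let go, leaving the tap in the port and the bottles, beaker and cap where they stand.

Things in the scene. Friction and masses are not known exactly. Their poses are not given: they have to be found in the camera images.
- tapper: Grey bench-mounted hand tapper, fixed to the bench. Base plate 130 x 180 x 12 mm; origin on the bench directly under the upright spindle axis; z up. Its dark 32 mm square column stands 97 mm along its +y from the axis, its head tops out 150 mm above the bench and the crank lies above all of it. From the bottom up: white port, brass tap, head, steel quill, aluminium crank, red knob.
- port_mouth (a point): Centre of the port's mouth, 57 mm above the bench on the spindle axis: a white plastic boss 38 mm across, hole 22 mm.
- tap_tip (a point): Lower tip of the brass tap (24 mm across the threads) on the spindle axis. It starts 10 to 20 mm above the port's mouth and stands 2 mm inside the mouth when the quill is fully down; then it sinks 5 mm per turn of new thread (it does not visibly rise when turned back), while the crank and knob stay at their height. How deep the hole is, is not told: it must be felt.
- knob_grip (a point): Point to grip on the crank's upright red knob (20 mm diameter, 45 mm tall), on the knob's own axis, 27 mm above the top of the aluminium crank bar on which it stands and 18 mm below its top. The knob's axis is 55 mm from the spindle axis; the knob spins freely on its pin, so a hand can hold it fast and carry it round in circles without turning.
- quill (a joint): How far the quill with tap, crank and knob is lowered, m: starts 0 to 0.010, stops dead at 0.022 (tap in the port's mouth). Needs about 4 to 5 N downward on the knob to move and stays where it is left.
- cut (a joint): Farthest angle that the tap has so far been turned forward (clockwise seen from above), rad; starts anywhere from 0 to 0.6, drags at about 0.16 N m (3 N at the knob) while it grows, never goes down, and stops dead on the bottom of the hole.
- backoff (a joint): Angle of the tap relative to that farthest angle, rad: 0 while turning forward into the thread, negative while turned back (counter-clockwise), -1.57 after a quarter turn back. Turns easily (about 1 N at the knob). Starts at 0. Tap angle = cut + backoff.
- twist (a joint): Elastic twist of the tap's shank, rad, positive under forward load, 8 N m per rad: about 0.02 while chasing. The tap snaps beyond 0.13 either way (about 19 N at the knob).
- cushion (a joint): Give of the crank in height on its spindle, m, positive when pressed down, 4 N per mm. More than 0.005 either way (20 N) is too hard.
- bottle_a: Loose brown bottle with cap and orange band, 84 mm diameter, 210 mm tall, origin under its centre. Leave alone.
- bottle_b: Loose brown bottle like the other, 84 mm diameter, 210 mm tall, origin under its centre. Leave alone.
- beaker: Loose frosted plastic beaker, 90 mm diameter, 110 mm tall, origin under its centre. Leave alone.
- screw_cap: Loose brown screw cap, 42 mm diameter, 24 mm tall, lying on the bench, origin under its centre. Leave alone.
Not all that is in view belongs to the job. Of the things like the tapper, leave any that is brown or orange; of the rest the larger one is meant.

How it is judged:
By the outcome, as a careful person would: the job done as asked, in the order asked, and still so for the second after the job is handed in, with the robot touching nothing.
It also fails if it takes over 72 s, if anything falls off the work surface, if the arm or the gripper's body presses on something with over 40 N, if the wrist force passes 120 N, or if a joint passes its speed limit or range.

ROBOT

A 6-joint arm with a two-finger parallel gripper is mounted at the origin on the work surface. World frame = base frame: x ahead of the robot, y to its left, z up, the work surface at z = 0. Lengths are in m, angles in rad, forces in N, time in s.
With the tool pointing down it reaches from about 0.25 to 0.775 m from the base axis. Payload 8.9 kg.
Tool frame: the origin (TCP) lies on the mounting face of the last link; the fingertips stand 173 mm ahead of it and the grasp point (between the pads) lies robot.grip_point_offset ahead of it (robot.grip_point_offset is the distance from the TCP to the grasp point, in m); z points along the fingers, y is the direction in which the jaws open and shut (so a half turn about z gives the same grasp; the last joint's range is limited). The gripper opens to 85 mm and grips with 20 to 120 N. Pads are 22 mm wide; open, the fingers measure 114 mm over their backs; the gripper's body (76 mm by 85 mm) begins 54 mm behind the grasp point. The pads swing forward as they close: fully open they stand 13 mm farther back than shut.
Start: joints at [1.056, 0.291, -0.153, 1.127, 0, 1.431], TCP at [0.193, 0.488, 0.405] pointing down, gripper open.
Joint ranges: [-2.52, 2.52], [-0.91, 1.74], [-1.3, 1.37], [-1.96, 2.02], [-1.52, 1.47], [-3.14, 3.14]. Speed limits (rad/s): [2.22, 2.22, 2.79, 3.14, 3.14, 3.14].

INTERFACE

Orientations are given as a rotation vector (axis times angle).
In Python, from bench import robot, optics, workorder, spot_in, silhouettes gives the robot as it stands.
- The arm moves only by the tool send_rows, never from a script. Its arguments are lists of equal length, an entry for each row: "offset": the shift along the world's x, y, z normalised to -1 to 1, where 1 is 120 mm, a list of three; "twist": the turn, a rotation vector about the world's x, y, z normalised to -1 to 1, where 1 is 6 degrees, a list of three. In form: {"offset": [[x, y, z], ...], "twist": [[rx, ry, rz], ...]}. A call has exactly 8 rows; each row shifts and turns the commanded pose from where the row before left it; what a row does not reach is not made up. A row lasts 1/8 s, in which the tool goes at most 62.5 mm and 10.7 degrees, less where a joint would pass 70% of its speed; a pose out of reach is approached as far as the arm can. A call with a number of a shift or a turn outside -1 to 1 is refused whole. A call with a gripper value outside its range is refused whole. "hand" is the finger opening in mm, from 0 to 85.4, set as the call begins (left out, the last holds). The fingers move at their own pace and stop on an object; "grip_force" is the grip in N (left out, the last holds). Time passes only in rows, so rows that do not move let the fingers close, or fill a call up. It gives the time, the measured TCP pose, the force and the opening at its end, in the units of the state.
- robot.observe(): the state, without advancing time (a new reading comes with each control period).
- optics.get_image(name): name is "scene" or "top" or "wrist"; returns the picture (384x512x3 uint8, blue, green, red); there is no depth.
- optics.get_calibration(name): a dict with "fovy" (degrees; the focal length in pixels is half the picture's height over the tangent of half this angle, whatever the lens; pixels are square), "cx", "cy" (the principal point, pixels), "xyz" and "rotation" of the camera in the world. Camera axes: x right, y down, z forward; pixel columns grow to the right and rows downward; lengths in m; the calibration is good to about 2 mm. The wrist camera is an equidistant fisheye: a pixel r from the principal point sees the ray r / f radians off the axis. A picture is of the moment at which its call begins: read the wrist's pose just before it. get_calibration takes no time and is no camera call; for the wrist camera it gives the pose at the moment of the call.
- workorder.close_job(): hands the job in, once; it reports no verdict.
Trained networks look in the newest picture that a camera, given by its name, has taken for a name from the list of things; names that differ only in an ending like _2 or _b are one class to them, and where a whole thing is asked for, a point or a joint stands for the part that bears it (a point fixed in the world has none). Each returns a list of dicts, best first, with "p" (0 to 1); they miss things now and then, are a little off and sometimes report something else, mostly with a low value. They report only what shows in the picture. A call takes as long as a camera call. They do not tell look-alikes from the thing itself.
- spot_in(camera, query): "rect" ([left, top, right, bottom] in pixels, round what is visible of it).
- silhouettes(camera, query): "region" (384x512 bool, what is visible of it) and "rect" ([left, top, right, bottom] in pixels, round what is visible of it).
The state is a dict: "time": time; "qpos": joint angles; "qd": joint speeds; "tau": joint torques, N m; "position": TCP position; "ee_rot": TCP orientation; "wrist_force": force on the tool from outside, world axes, zero at the start; "ft_torque": the same for the moment, N m; "grip_width": finger opening in m.
Only numpy, scipy, OpenCV 4.12 (cv2) and the standard library are available. Lean on these libraries where they do the work, as an engineer would, in place of code of your own. Each camera call takes 0.05 s, during which the arm holds its last target.

## Working session

There is one attempt and no reset: what is moved stays moved. The work goes in short steps, Python scripts to look and compute and a tool call to move; the robot and the scene stay as the last step left them, time stands still between calls to the robot, and variables do not carry over. Pictures are saved under pics/ and viewed, and the job is handed in when it is done.

Besides the shell and the picture viewer there is one more tool, called after ">>>" in YAML: its name, and indented under it one key for each argument. send_rows: Moves the arm, as the interface text tells. Scaled input: -1 to 1 covers 120 mm each way for a shift and 6 degrees each way for a turn. Its arguments: {"type":"object","properties":{"offset":{"type":"array","items":{"type":"array","items":{"type":"number"}}},"twist":{"type":"array","items":{"type":"array","items":{"type":"number"}}},"hand":{"type":"number"},"grip_force":{"type":"number"}},"required":["offset","twist"]}

```bash
ls; mkdir -p pics; python3 - <<'E'
from bench import robot, optics, workorder, spot_in, silhouettes
import cv2
print(robot.observe(), robot.grip_point_offset)
for n in ["scene","top","wrist"]:
    c=optics.get_calibration(n); print(n,c)
    im=optics.get_image(n); cv2.imwrite(f"pics/{n}0.png",im)
    for q in ["tapper","knob_grip"]:
        print(q,[(round(d['p'],2),d['rect']) for d in spot_in(n,q)])
E
```

```text
pics
{'time': 0.0, 'qpos': array([ 1.05571654e+00,  2.91293601e-01, -1.54080898e-01,  1.12669728e+00,
       -5.14988843e-05,  1.43152740e+00]), 'qd': array([-0.00148036, -0.00218937,  0.00115025,  0.00058898,  0.00140268,
       -0.00078546]), 'tau': array([-2.00069044e-03, -5.37143147e+01,  3.31373513e+01,  1.57344370e-02,
       -3.82076123e-04,  9.54621214e-06]), 'position': array([0.19258029, 0.48819286, 0.40414219]), 'ee_rot': array([-5.86786943e-01, -3.08593793e+00,  1.92297971e-03]), 'wrist_force': array([ 0.57359344, -0.11211479, -0.11325973]), 'ft_torque': array([ 0.05057692, -0.01634126, -0.01000467]), 'grip_width': 0.0854760471660769} 0.1547
scene {'fovy': 54.235448981480296, 'cx': 251.6670480790396, 'cy': 197.3239369107437, 'xyz': array([1.19510524, 0.55081725, 0.7467186 ]), 'rotation': array([-1.03929128, -2.25646766,  1.16862386])}
tapper [(0.96, [253.6, 168.4, 323.0, 269.3]), (0.63, [207.2, 161.9, 255.2, 229.1]), (0.63, [206.2, 221.2, 296.3, 360.3]), (0.59, [308.5, 165.9, 353.2, 236.1]), (0.45, [165.1, 130.2, 193.2, 193.9])]
knob_grip [(0.71, [254.2, 220.4, 267.4, 245.1]), (0.57, [230.4, 164.5, 234.6, 169.3]), (0.42, [289.5, 167.2, 299.4, 184.2])]
top {'fovy': 55.64337128027414, 'cx': 252.0669289885241, 'cy': 194.93172806186598, 'xyz': array([0.41079506, 0.01467893, 1.00551682]), 'rotation': array([-2.10064978,  2.15835159, -0.18759781])}
tapper [(0.95, [180.0, 271.5, 240.6, 321.1]), (0.77, [177.0, 195.4, 259.0, 255.6]), (0.69, [141.4, 104.9, 219.4, 156.7]), (0.6, [279.3, 209.3, 327.3, 247.8]), (0.22, [227.1, 212.1, 244.4, 235.3])]
knob_grip [(0.68, [180.8, 121.0, 186.5, 137.3]), (0.53, [215.1, 207.5, 235.0, 243.1])]
wrist {'fovy': 65.70646984690485, 'cx': 251.55883721484744, 'cy': 189.90045113280385, 'xyz': array([0.12490783, 0.51472091, 0.37389753]), 'rotation': array([2.39105757, 1.6261372 , 0.23663649])}
tapper [(0.84, [87.0, 350.8, 132.7, 381.2]), (0.64, [77.9, 268.4, 97.7, 285.6])]
knob_grip []
```

```bash
python3 - <<'E'
import cv2
for n in ["scene","top"]:
    im=cv2.imread(f"pics/{n}0.png"); cv2.imwrite(f"pics/{n}0b.png",cv2.resize(im[90:390,110:410] if n=="top" else im[90:384,110:410],None,fx=2,fy=2,interpolation=cv2.INTER_CUBIC))
E
```

```text
(no output)
```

View pics/scene0.png

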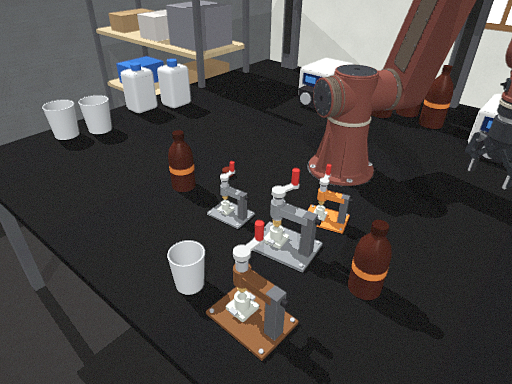

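View pics/top0.png

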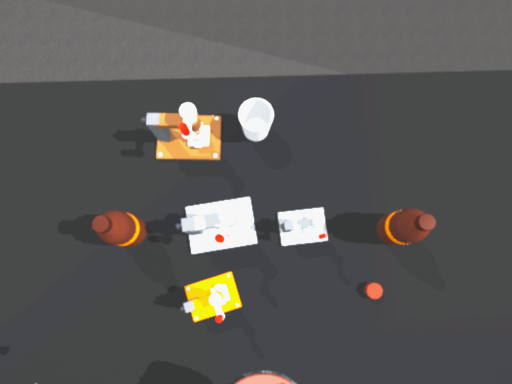

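```bash
sleep 1; ls pics
```

```text
scene0.png
scene0b.png
top0.png
top0b.png
wrist0.png
```

The target is the larger grey tapper, at about top (222,225) and scene (287,230). The others are brown, orange and a small grey one.

```bash
python3 - <<'E'
import cv2
im=cv2.imread("pics/scene0.png"); cv2.imwrite("pics/s1.png",cv2.resize(im[155:280,235:345],None,fx=5,fy=4.8,interpolation=cv2.INTER_CUBIC)[:600])
im=cv2.imread("pics/top0.png"); cv2.imwrite("pics/t1.png",cv2.resize(im[185:265,170:270],None,fx=7,fy=7,interpolation=cv2.INTER_CUBIC))
E
```

```text
(no output)
```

View pics/s1.png

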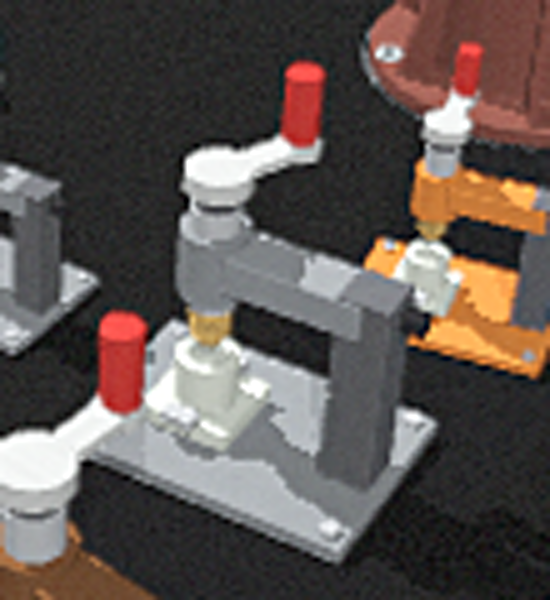

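View pics/t1.png

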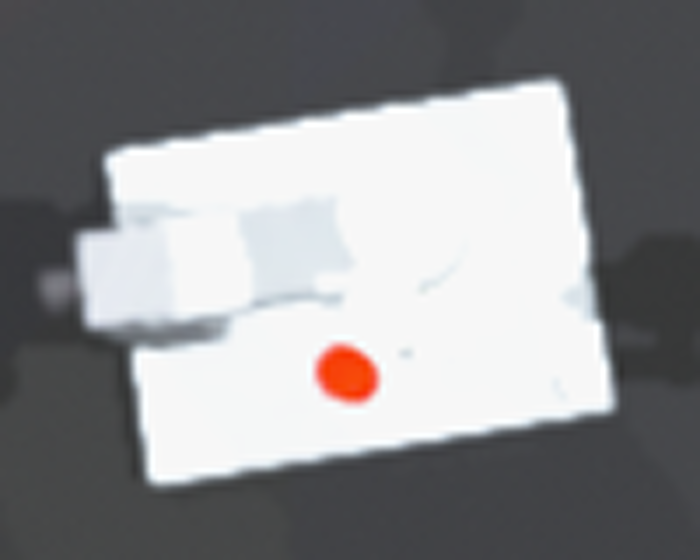

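```bash
cat > h.py <<'E'
import numpy as np, cv2
from scipy.spatial.transform import Rotation as R
from bench import robot, optics, workorder, spot_in, silhouettes
def ray(cal,px,fish=False):
    f=192/np.tan(np.radians(cal['fovy'])/2)
    u=np.array([px[0]-cal['cx'],px[1]-cal['cy']])/f
    if fish:
        r=np.linalg.norm(u); d=np.array([*(u/r*np.sin(r)),np.cos(r)]) if r>0 else np.array([0,0,1.])
    else: d=np.array([*u,1.]); d/=np.linalg.norm(d)
    return R.from_rotvec(cal['rotation']).apply(d)
def onz(cal,px,z,fish=False):
    d=ray(cal,px,fish); return cal['xyz']+d*(z-cal['xyz'][2])/d[2]
def tri(obs):
    A=0;b=0
    for o,d in obs:
        P=np.eye(3)-np.outer(d,d); A=A+P; b=b+P@o
    x=np.linalg.solve(A,b); return x,[np.linalg.norm(np.cross(x-o,d)) for o,d in obs]
def proj(cal,X,fish=False):
    f=192/np.tan(np.radians(cal['fovy'])/2)
    c=R.from_rotvec(cal['rotation']).inv().apply(np.asarray(X)-cal['xyz'])
    if fish:
        r=np.arctan2(np.hypot(c[0],c[1]),c[2]); k=r/np.hypot(c[0],c[1]); return np.array([cal['cx']+f*k*c[0],cal['cy']+f*k*c[1]])
    return np.array([cal['cx']+f*c[0]/c[2],cal['cy']+f*c[1]/c[2]])
E
python3 - <<'E'
from h import *
np.set_printoptions(precision=4,suppress=True)
T=optics.get_calibration("top");S=optics.get_calibration("scene")
t=lambda x,y:(x/7+170-.4,y/7+185-.4)
s=lambda x,y:(x/5+235-.4,y/4.8+155-.4)
cs=np.array([onz(T,t(*p),.012) for p in [(107,150),(560,80),(614,408),(150,485)]])
print("plate top",cs[:,:2],"ctr",cs.mean(0)[:2])
cs2=np.array([onz(S,s(*p),.012) for p in [(170,322),(437,425),(338,560)]]);print("plate scene",cs2[:,:2])
# red knob pixel masks
for n,C,b in [("top",T,(205,225,225,250)),("scene",S,(288,165,305,187))]:
    im=cv2.imread(f"pics/{n}0.png").astype(int); m=(im[...,2]>130)&(im[...,1]<80)&(im[...,0]<80)
    ys,xs=np.nonzero(m[b[1]:b[3],b[0]:b[2]]); print(n,xs.mean()+b[0],ys.mean()+b[1],xs.min()+b[0],xs.max()+b[0],ys.min()+b[1],ys.max()+b[1],len(xs))
print("mouth",onz(S,s(207,358),.057))
print("headtop?",onz(S,s(208,222),.150))
print("coltop T",onz(T,t(125,280),.142))
# knob top: scene (305,70), top?
E
```

```text
plate top [[0.561  0.1983]
 [0.5841 0.019 ]
 [0.4547 0.0014]
 [0.4301 0.181 ]] ctr [0.5074 0.0999]
plate scene [[0.4593 0.0029]
 [0.4359 0.1823]
 [0.5665 0.2012]]
top 219.1578947368421 238.05263157894737 216 222 235 241 38
scene 295.03809523809525 176.6952380952381 291 299 168 184 105
mouth [0.5174 0.0736 0.057 ]
headtop? [0.5124 0.0653 0.15  ]
coltop T [0.4965 0.1679 0.142 ]
```

```bash
cat >> h.py <<'E'
from scipy.optimize import least_squares
def cyl(x,y,zt,r=.010,h=.045):
    a=np.linspace(0,2*np.pi,40,endpoint=False)
    return np.vstack([np.c_[x+r*np.cos(a),y+r*np.sin(a),np.full(40,z)] for z in (zt,zt-h)])
def cen(cal,P,fish=False):
    q=np.array([proj(cal,p,fish) for p in P],np.float32); h=cv2.convexHull(q); m=cv2.moments(h)
    return np.array([m['m10']/m['m00'],m['m01']/m['m00'],h[:,0,1].min(),h[:,0,1].max()])
E
python3 - <<'E'
from h import *
np.set_printoptions(precision=4,suppress=True)
T=optics.get_calibration("top");S=optics.get_calibration("scene")
def f(p):
    P=cyl(*p); a=cen(T,P);b=cen(S,P)
    return [a[0]-219.16,a[1]-238.05,b[0]-295.04,b[1]-176.7]
r=least_squares(f,[.48,.1,.23]);print(r.x,r.fun, cen(S,cyl(*r.x)))
for c in [(.514,.072),(.511,.071)]:
  print(np.hypot(*(r.x[:2]-c)))
E
```

```text
[0.4586 0.0858 0.2332] [ 0.2243 -0.1045  0.2938 -0.0381] [295.3338 176.6619 167.6893 185.7326]
0.05714485806910243
0.0545020229132578
```

>>> send_rows:
  offset:
    - [0.27,-0.41,0.06]
    - [0.27,-0.41,0.06]
    - [0.27,-0.41,0.06]
    - [0.27,-0.41,0.06]
    - [0.27,-0.41,0.06]
    - [0.27,-0.41,0.06]
    - [0.27,-0.41,0.06]
    - [0.27,-0.41,0.06]
  twist:
    - [0,0,0]
    - [0,0,0]
    - [0,0,0]
    - [0,0,0]
    - [0,0,0]
    - [0,0,0]
    - [0,0,0]
    - [0,0,0]
  hand: 50
  grip_force: 20

```text
time: 1.45
position: [0.4526, 0.0929, 0.4628]
ee_rot: [0.587, 3.086, 0.001]
wrist_force: [1.3, 0.8, 0.8]
grip_width: 0.0498
```

```bash
python3 - <<'E'
from h import *
np.set_printoptions(precision=4,suppress=True)
C=optics.get_calibration("wrist"); o=robot.observe(); print(o['time'],o['position'],o['ee_rot'],o['wrist_force'])
im=optics.get_image("wrist"); cv2.imwrite("pics/w1.png",im)
i=im.astype(int); m=((i[...,2]>120)&(i[...,1]<80)&(i[...,0]<80)).astype(np.uint8)
n,l,st,ce=cv2.connectedComponentsWithStats(m)
for k in range(1,n):
    if st[k,4]>25: print(st[k],ce[k])
print("pred",cen(C,cyl(.4586,.0858,.2332),True), o['position'])
o=robot.observe(); print(o['time'],o['position'])
E
```

```text
1.45 [0.4526 0.0929 0.4628] [0.587  3.0855 0.0005] [1.2978 0.826  0.8124]
[174   7  22  22 176] [186.7443  19.8239]
[237 190  23  26 321] [249.0436 199.595 ]
[ 62 248  21  21 197] [ 73.2487 256.6142]
[374 351  26  30 314] [384.9427 365.0987]
pred [246.2939 209.7029 187.4426 230.7226] [0.4526 0.0929 0.4628]
1.5 [0.4561 0.0884 0.4633]
```

View pics/w1.png

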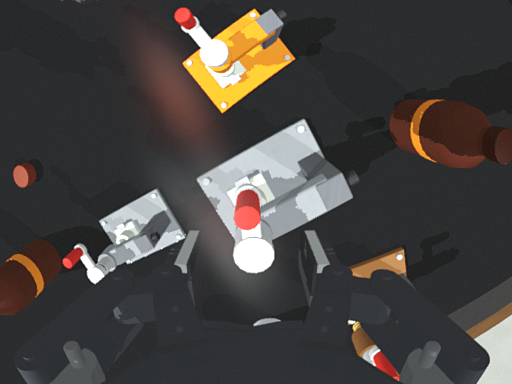

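```bash
python3 - <<'E'
from h import *
np.set_printoptions(precision=4,suppress=True)
C=optics.get_calibration("wrist"); o=robot.observe(); print(o['time'],o['position'])
im=optics.get_image("wrist"); cv2.imwrite("pics/w2.png",im)
hsv=cv2.cvtColor(im,cv2.COLOR_BGR2HSV); m=(((hsv[...,0]<8)|(hsv[...,0]>172))&(hsv[...,1]>130)&(hsv[...,2]>70)).astype(np.uint8)
n,l,st,ce=cv2.connectedComponentsWithStats(m)
for k in range(1,n):
    if st[k,4]>60: print(st[k],ce[k])
P=cyl(.4586,.0858,.2332); q=np.array([proj(C,p,True) for p in P]); print(q.min(0),q.max(0),cen(C,P,True))
print(robot.observe()['position'])
cv2.imwrite("pics/w2b.png",cv2.resize(im[170:280,180:340],None,fx=5,fy=5,interpolation=cv2.INTER_CUBIC))
E
```

```text
1.5 [0.4561 0.0884 0.4633]
[177   1  22  22 341] [187.7683  11.3372]
[392 114  31  37 462] [404.6364 130.8117]
[422 133  67  30 697] [451.4821 150.8895]
[ 14 160  24  25 446] [ 25.3117 171.5919]
[239 183  26  39 830] [251.5783 202.7   ]
[ 64 244  21  21 264] [ 73.6856 253.9545]
[  0 279  27  34 568] [ 11.0405 296.963 ]
[378 350  22  31 261] [387.908  366.2759]
[236.6643 180.5432] [264.5159 223.1788] [250.6862 202.4742 180.5432 223.1788]
[0.4545 0.0907 0.4628]
```

View pics/w2b.png

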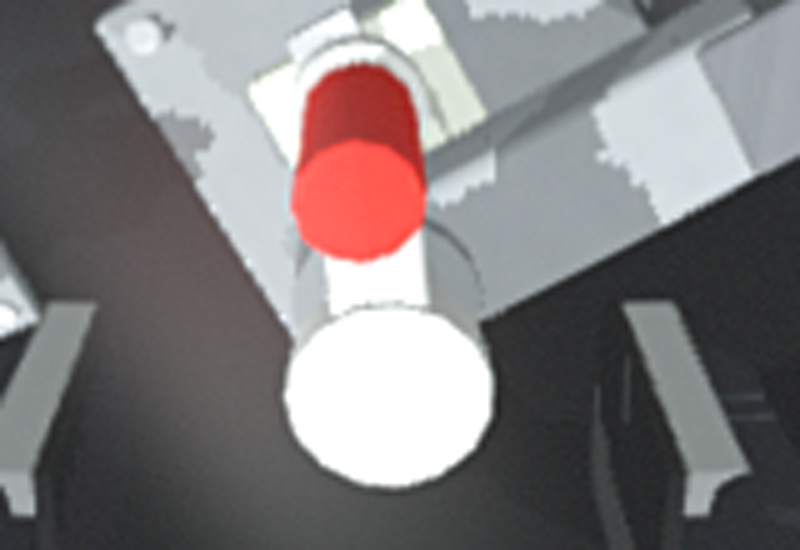

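```bash
python3 - <<'E'
from h import *
np.set_printoptions(precision=4,suppress=True)
C=optics.get_calibration("wrist"); o=robot.observe(); print(o['time'],o['position'])
im=optics.get_image("wrist")
hsv=cv2.cvtColor(im,cv2.COLOR_BGR2HSV); m=(((hsv[...,0]<8)|(hsv[...,0]>172))&(hsv[...,1]>130)&(hsv[...,2]>70)).astype(np.uint8)
n,l,st,ce=cv2.connectedComponentsWithStats(m)
for k in range(1,n):
    if st[k,4]>700 and abs(ce[k][0]-250)<30: print(st[k],ce[k])
P=cyl(.4586,.0858,.2332); print(cen(C,P,True))
T=optics.get_calibration("top");S=optics.get_calibration("scene")
w=(im[...,1]>225)&(im[...,2]>225)&(im[...,0]>225); w[:,:220]=0;w[:,300:]=0; w[:228]=0; w[290:]=0
n,l,st,ce=cv2.connectedComponentsWithStats(w.astype(np.uint8)); print(st[1:],ce[1:])
k=1+np.argmax(st[1:,4]); ys,xs=np.nonzero(l==k)
(cx,cy),r=cv2.minEnclosingCircle(np.c_[xs,ys].astype(np.float32)); print(cx,cy,r)
s=lambda x,y:(x/5+235-.4,y/4.8+155-.4)
for z in [.185,.19,.195,.2]:
    a=onz(C,(cx,cy),z,True); b=onz(S,s(218,165),z); print(z,a[:2],b[:2], np.hypot(*(a[:2]-[.4586,.0858])))
E
```

```text
1.55 [0.4545 0.0907 0.4628]
[236 187  27  39 827] [249.1596 206.4256]
[248.2731 206.1543 184.0283 227.0428]
[[ 236  228   40   42 1240]
 [ 234  234    1    1    1]] [[255.0774 249.6653]
 [234.     234.    ]]
255.0 247.0 22.47230339050293
0.185 [0.5089 0.0718] [0.505  0.0645] 0.05217916575140653
0.19 [0.5064 0.0727] [0.5112 0.0688] 0.04955421090498939
0.195 [0.5039 0.0736] [0.5173 0.0731] 0.04693043005753158
0.2 [0.5015 0.0746] [0.5235 0.0774] 0.0443080317709875
```

>>> send_rows:
  offset:
    - [0.028,-0.037,0]
    - [0.028,-0.037,0]
    - [0,0,-0.15]
    - [0,0,-0.17]
    - [0,0,-0.15]
    - [0,0,-0.12]
    - [0,0,-0.08]
    - [0,0,0]
  twist:
    - [0,0,0]
    - [0,0,0]
    - [0,0,0]
    - [0,0,0]
    - [0,0,0]
    - [0,0,0]
    - [0,0,0]
    - [0,0,0]
  hand: 50

```text
time: 2.6
position: [0.4584, 0.086, 0.3815]
ee_rot: [-0.586, -3.086, 0.0]
wrist_force: [1.1, 0.4, 0.7]
grip_width: 0.0497
```

```bash
python3 - <<'E'
from h import *
np.set_printoptions(precision=4,suppress=True)
C=optics.get_calibration("wrist"); o=robot.observe(); print(o['time'],o['position'],o['wrist_force'])
im=optics.get_image("wrist"); cv2.imwrite("pics/w3.png",im)
P=cyl(.4586,.0858,.2332); print(cen(C,P,True))
print(R.from_rotvec(o['ee_rot']).apply([0,1,0]))
o=robot.observe(); print(o['time'],o['position'],o['wrist_force'])
E
```

```text
2.6 [0.4584 0.086  0.3815] [1.1019 0.3869 0.7278]
[252.0891 251.5474 213.6292 286.3043]
[ 0.3667  0.9304 -0.0003]
2.65 [0.4586 0.086  0.382 ] [0.1963 0.6141 0.2817]
```

View pics/w3.png

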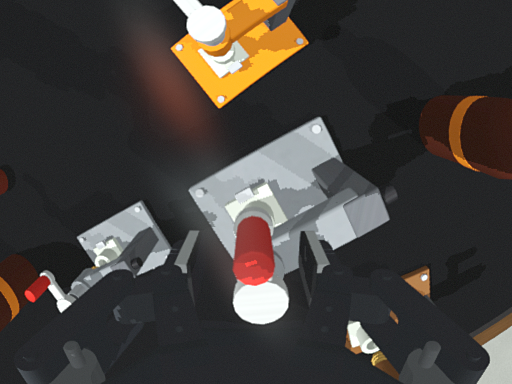

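>>> send_rows:
  offset:
    - [0,0,-0.04]
    - [0,0,-0.035]
    - [0,0,0]
    - [0,0,0]
    - [0,0,0]
    - [0,0,0]
    - [0,0,0]
    - [0,0,0]
  twist:
    - [0,0,0]
    - [0,0,0]
    - [0,0,0]
    - [0,0,0]
    - [0,0,0]
    - [0,0,0]
    - [0,0,0]
    - [0,0,0]
  hand: 17
  grip_force: 20

```text
time: 3.65
position: [0.4586, 0.0859, 0.3729]
ee_rot: [0.587, 3.086, 0.0]
wrist_force: [1.6, -0.1, 0.8]
grip_width: 0.0194
```

```bash
cat > ob.py <<'E'
from h import *
np.set_printoptions(precision=4,suppress=True)
o=robot.observe(); print(o['time'],o['position'],'F',o['wrist_force'],'M',o['ft_torque'],o['grip_width'])
E
python3 ob.py
```

```text
3.65 [0.4586 0.0859 0.3729] F [ 1.6117 -0.1052  0.7903] M [ 0.0992 -0.2842  0.0665] 0.019418835810241973
```

>>> send_rows:
  offset:
    - [0,0,-0.02]
    - [0,0,-0.02]
    - [0,0,-0.02]
    - [0,0,-0.02]
    - [0,0,-0.02]
    - [0,0,0]
    - [0,0,0]
    - [0,0,0]
  twist:
    - [0,0,0]
    - [0,0,0]
    - [0,0,0]
    - [0,0,0]
    - [0,0,0]
    - [0,0,0]
    - [0,0,0]
    - [0,0,0]

```text
time: 4.65
position: [0.4586, 0.0859, 0.361]
ee_rot: [0.587, 3.086, 0.0]
wrist_force: [0.6, 1.2, 4.8]
grip_width: 0.0197
```

```bash
python3 ob.py
```

```text
4.65 [0.4586 0.0859 0.361 ] F [0.611  1.2315 4.7528] M [ 0.1908 -0.1717  0.0461] 0.01965862740757505
```

>>> send_rows:
  offset:
    - [0,0,-0.01]
    - [0,0,-0.01]
    - [0,0,0]
    - [0,0,0]
    - [0,0,0]
    - [0,0,0]
    - [0,0,0]
    - [0,0,0]
  twist:
    - [0,0,0]
    - [0,0,0]
    - [0,0,0]
    - [0,0,0]
    - [0,0,0]
    - [0,0,0]
    - [0,0,0]
    - [0,0,0]

```text
time: 5.65
position: [0.4587, 0.0859, 0.3591]
ee_rot: [0.587, 3.085, 0.0]
wrist_force: [-1.7, 0.6, 11.3]
grip_width: 0.0197
```

```bash
python3 ob.py
```

```text
5.65 [0.4587 0.0859 0.3591] F [-1.694   0.5879 11.3482] M [ 0.2159  0.3119 -0.001 ] 0.01969865893183604
```

```bash
python3 - <<'E'
from h import *
im=optics.get_image("scene"); cv2.imwrite("pics/s2.png",cv2.resize(im[120:270,220:360],None,fx=4,fy=4,interpolation=cv2.INTER_CUBIC))
E
python3 ob.py
```

```text
5.7 [0.4587 0.0859 0.3591] F [-1.397   0.2029 12.1851] M [ 0.1604  0.3291 -0.0615] 0.019309125565929258
```

View pics/s2.png

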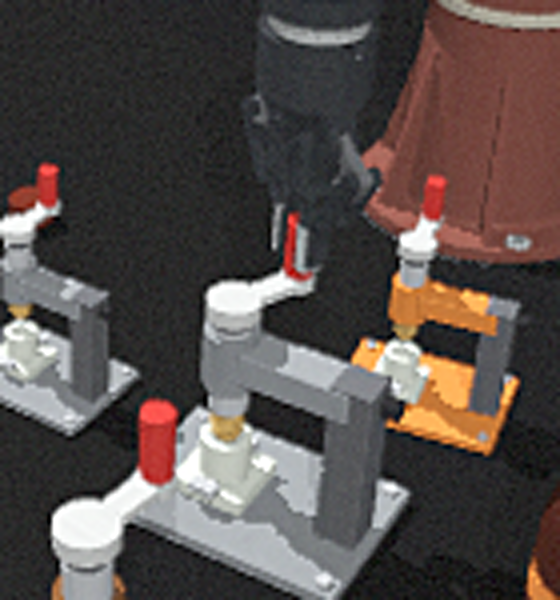

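```bash
cat > pl.py <<'E'
# usage: pl.py  "dphi_deg list(8)" [dz list first row] ; state in st.json
import json,sys,os,numpy as np
S=json.load(open('st.json')) if os.path.exists('st.json') else dict(x=.4586,y=.0859,ang=164.7)
c=np.array(S.get('c',[.5117,.0713])); r=S.get('r',.055)
d=eval(sys.argv[1]); commit=True
out=[];p=np.array([S['x'],S['y']]);a=S['ang']
for k in d:
    a-=k; t=c+r*np.array([np.cos(np.radians(a)),np.sin(np.radians(a))])
    o=np.round((t-p)/.12,3); p=p+o*.12; out.append([float(o[0]),float(o[1]),0])
S.update(x=float(p[0]),y=float(p[1]),ang=a); json.dump(S,open('st.json','w'))
print(out); print(S)
E
cat > ob.py <<'E'
from h import *
import json
np.set_printoptions(precision=4,suppress=True)
S=json.load(open('st.json'))
o=robot.observe(); p=o['position'];F=o['wrist_force']; print(round(o['time'],2),p,'F',F.round(2),'M',o['ft_torque'].round(2),round(o['grip_width'],4),'q6',o['qpos'][5].round(2),'rot',o['ee_rot'].round(3))
g=p+R.from_rotvec(o['ee_rot']).apply([0,0,.1547]); c=np.array(S.get('c',[.5117,.0713])); v=g[:2]-c; a=np.degrees(np.arctan2(v[1],v[0]))
er=v/np.linalg.norm(v); et=np.array([er[1],-er[0]])
print('grip',g,'ang',a.round(2),'cmdang',S['ang'],'cmd',round(S['x'],4),round(S['y'],4),'Frad',(F[:2]@er).round(2),'Ftan',(F[:2]@et).round(2), 'r',np.linalg.norm(v).round(4))
E
python3 pl.py "[2,3,4,4,4,4,3,0]"
```

```text
[[0.005, 0.015, 0], [0.008, 0.022, 0], [0.012, 0.03, 0], [0.014, 0.029, 0], [0.016, 0.027, 0], [0.018, 0.027, 0], [0.015, 0.019, 0], [-0.0, -0.0, 0]]
{'x': 0.46916, 'y': 0.10618, 'ang': 140.7}
```

>>> send_rows:
  offset:
    - [0.005,0.015,0.01]
    - [0.008,0.022,0]
    - [0.012,0.03,0]
    - [0.014,0.029,0]
    - [0.016,0.027,0]
    - [0.018,0.027,0]
    - [0.015,0.019,0]
    - [0,0,0]
  twist:
    - [0,0,0]
    - [0,0,0]
    - [0,0,0]
    - [0,0,0]
    - [0,0,0]
    - [0,0,0]
    - [0,0,0]
    - [0,0,0]

```text
time: 6.7
position: [0.4689, 0.106, 0.3599]
ee_rot: [-0.587, -3.086, 0.002]
wrist_force: [-2.2, -1.1, 9.0]
grip_width: 0.0196
```

```bash
python3 ob.py; python3 pl.py "[4,5,5,5,5,5,3,0]"
```

```text
6.7 [0.4689 0.106  0.3599] F [-2.17 -1.09  9.02] M [-0.39  0.46 -0.  ] 0.0196 q6 0.45 rot [-0.587 -3.086  0.002]
grip [0.4688 0.1059 0.2052] ang 141.12 cmdang 140.7 cmd 0.4692 0.1062 Frad 1.01 Ftan -2.21 r 0.0551
[[0.021, 0.024, 0], [0.029, 0.028, 0], [0.031, 0.025, 0], [0.033, 0.022, 0], [0.035, 0.02, 0], [0.036, 0.016, 0], [0.023, 0.008, 0], [-0.0, 0.0, 0]]
{'x': 0.49412, 'y': 0.12334, 'ang': 108.69999999999999}
```

>>> send_rows:
  offset:
    - [0.021,0.024,0]
    - [0.029,0.028,0]
    - [0.031,0.025,0]
    - [0.033,0.022,0]
    - [0.035,0.02,0]
    - [0.036,0.016,0]
    - [0.023,0.008,0]
    - [0,0,0]
  twist:
    - [0,0,0]
    - [0,0,0]
    - [0,0,0]
    - [0,0,0]
    - [0,0,0]
    - [0,0,0]
    - [0,0,0]
    - [0,0,0]
  hand: 19

```text
time: 7.7
position: [0.4938, 0.1234, 0.3599]
ee_rot: [-0.586, -3.085, 0.0]
wrist_force: [-2.8, 0.0, 10.0]
grip_width: 0.0195
```

```bash
python3 ob.py; python3 pl.py "[4,5,5,5,5,5,3,0]"
```

```text
7.7 [0.4938 0.1234 0.3599] F [-2.79  0.04 10.01] M [0.07 0.65 0.  ] 0.0195 q6 0.48 rot [-0.586 -3.085  0.   ]
grip [0.4936 0.1234 0.2052] ang 109.13 cmdang 108.69999999999999 cmd 0.4941 0.1233 Frad 0.95 Ftan -2.62 r 0.0551
[[0.03, 0.01, 0], [0.039, 0.008, 0], [0.04, 0.005, 0], [0.04, 0.002, 0], [0.04, -0.002, 0], [0.039, -0.006, 0], [0.024, -0.005, 0], [-0.0, 0.0, 0]]
{'x': 0.52436, 'y': 0.12477999999999999, 'ang': 76.69999999999999}
```

>>> send_rows:
  offset:
    - [0.03,0.01,0]
    - [0.039,0.008,0]
    - [0.04,0.005,0]
    - [0.04,0.002,0]
    - [0.04,-0.002,0]
    - [0.039,-0.006,0]
    - [0.024,-0.005,0]
    - [0,0,0]
  twist:
    - [0,0,0]
    - [0,0,0]
    - [0,0,0]
    - [0,0,0]
    - [0,0,0]
    - [0,0,0]
    - [0,0,0]
    - [0,0,0]
  hand: 19.6

```text
time: 8.7
position: [0.5242, 0.125, 0.3599]
ee_rot: [-0.586, -3.086, -0.001]
wrist_force: [-2.0, 2.7, 8.9]
grip_width: 0.0194
```

```bash
python3 ob.py; cp st.json st_bak.json; python3 pl.py "[4,5,5,5,5,5,3,0]"
```

```text
8.7 [0.5242 0.125  0.3599] F [-1.97  2.68  8.88] M [0.44 0.42 0.  ] 0.0194 q6 0.47 rot [-0.586 -3.086 -0.001]
grip [0.5241 0.1251 0.2052] ang 77.01 cmdang 76.69999999999999 cmd 0.5244 0.1248 Frad 2.16 Ftan -2.53 r 0.0552
[[0.031, -0.008, 0], [0.037, -0.014, 0], [0.037, -0.016, 0], [0.034, -0.02, 0], [0.033, -0.023, 0], [0.031, -0.026, 0], [0.017, -0.016, 0], [0.0, -0.0, 0]]
{'x': 0.5507599999999999, 'y': 0.11001999999999998, 'ang': 44.69999999999999}
```

>>> send_rows:
  offset:
    - [0.031,-0.008,0]
    - [0.037,-0.014,0]
    - [0.037,-0.016,0]
    - [0.034,-0.02,0]
    - [0.033,-0.023,0]
    - [0.031,-0.026,0]
    - [0.017,-0.016,0]
    - [0,0,0]
  twist:
    - [0,0,0]
    - [0,0,0]
    - [0,0,0]
    - [0,0,0]
    - [0,0,0]
    - [0,0,0]
    - [0,0,0]
    - [0,0,0]
  hand: 20.3

```text
time: 9.7
position: [0.5508, 0.1098, 0.3597]
ee_rot: [-0.587, -3.086, 0.0]
wrist_force: [-0.4, -0.4, 0.2]
grip_width: 0.0199
```

```bash
python3 ob.py; cp st.json st_bak.json; python3 pl.py "[4,5,5,5,4,2,0,0]"
```

```text
9.7 [0.5508 0.1098 0.3597] F [-0.44 -0.39  0.19] M [ 0.    0.01 -0.07] 0.0199 q6 0.44 rot [-0.587 -3.086  0.   ]
grip [0.5508 0.1098 0.205 ] ang 44.55 cmdang 44.69999999999999 cmd 0.5508 0.11 Frad -0.58 Ftan -0.03 r 0.0549
[[0.022, -0.024, 0], [0.025, -0.031, 0], [0.022, -0.034, 0], [0.018, -0.035, 0], [0.013, -0.029, 0], [0.006, -0.015, 0], [0.0, -0.0, 0], [0.0, -0.0, 0]]
{'x': 0.56348, 'y': 0.08986, 'ang': 19.69999999999999}
```

```bash
python3 - <<'E'
from h import *
im=optics.get_image("wrist"); cv2.imwrite("pics/w4.png",cv2.resize(im[150:384,150:360],None,fx=2.5,fy=2.5,interpolation=cv2.INTER_CUBIC))
C=optics.get_calibration("wrist"); o=robot.observe(); g=o['position']
for d in (0,.004,.008,.012):
    e=R.from_rotvec(o['ee_rot']).apply([d,0,0]); P=cyl(g[0]+e[0],g[1]+e[1],.221); q=np.array([proj(C,p,True) for p in P[:40]]); print(d,e,(q.min(0)-150)*2.5,(q.max(0)-150)*2.5)
im=optics.get_image("scene"); cv2.imwrite("pics/s3.png",cv2.resize(im[120:270,220:360],None,fx=4,fy=4,interpolation=cv2.INTER_CUBIC))
E
```

```text
0 [0. 0. 0.] [198.2764785  274.95281528] [313.87693502 369.49360104]
0.004 [-3.72060081e-03  1.46871689e-03  5.14125543e-07] [197.45967135 254.04628047] [314.72892293 351.8310308 ]
0.008 [-7.44120163e-03  2.93743379e-03  1.02825109e-06] [196.64634296 232.48056387] [315.57653615 333.5354178 ]
0.012 [-1.11618024e-02  4.40615068e-03  1.54237663e-06] [195.83927994 210.26201371] [316.41680088 314.59549056]
```

View pics/w4.png

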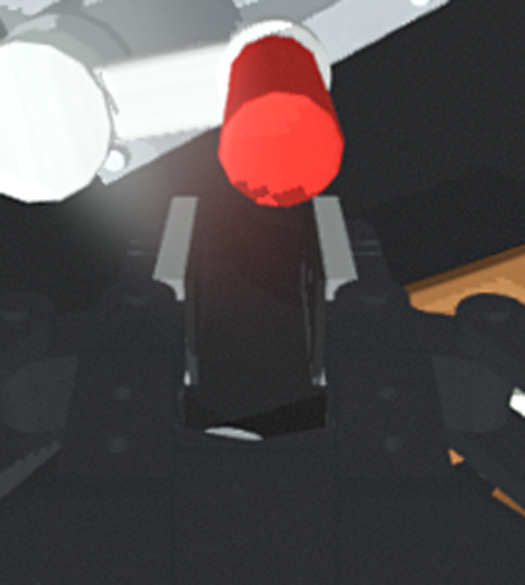

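View pics/s3.png

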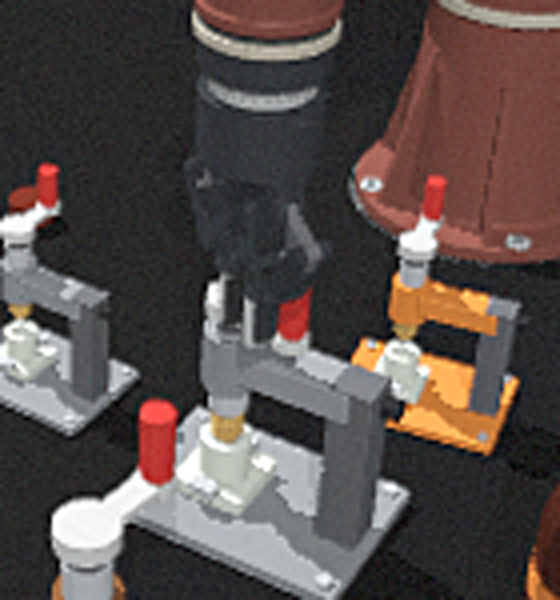

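```bash
python3 - <<'E'
from h import *
C=optics.get_calibration("wrist")
hsv_im=optics.get_image("wrist"); hsv=cv2.cvtColor(hsv_im,cv2.COLOR_BGR2HSV)
for z in (.219,.221):
    k=onz(C,(262.4,210),z,True); v=k[:2]-[.5117,.0713]; print(k,np.hypot(*v),np.degrees(np.arctan2(v[1],v[0])))
g=robot.observe()['position']; print(g,k-g)
E
```

```text
[0.52278651 0.12524418 0.219     ] 0.05507163800000635 78.38638060319548
[0.52206264 0.12544765 0.221     ] 0.05513032574790878 79.16588166996695
[0.55064557 0.11004183 0.35969277] [-0.02858293  0.01540582 -0.13869277]
```

>>> send_rows:
  offset:
    - [0,0,0]
    - [0,0,0]
    - [-0.056,0.031,0]
    - [-0.056,0.031,0]
    - [-0.055,0.031,0]
    - [-0.055,0.031,0]
    - [0,0,0]
    - [0,0,0]
  twist:
    - [0,0,0]
    - [0,0,0]
    - [0,0,0]
    - [0,0,0]
    - [0,0,0]
    - [0,0,0]
    - [0,0,0]
    - [0,0,0]
  hand: 32

```text
time: 10.85
position: [0.5242, 0.1249, 0.3598]
ee_rot: [0.587, 3.086, 0.0]
wrist_force: [0.5, -0.6, -0.5]
grip_width: 0.032
```

```bash
cp st_bak.json st.json; python3 ob.py; python3 - <<'E'
from h import *
import json
S=json.load(open('st.json')); S['x']+=-.222*.12; S['y']+=.124*.12; S['ang']=77.0; json.dump(S,open('st.json','w'))
print(S)
im=optics.get_image("wrist"); cv2.imwrite("pics/w5.png",cv2.resize(im[150:384,150:360],None,fx=2.5,fy=2.5))
E
```

```text
10.85 [0.5242 0.1249 0.3598] F [ 0.46 -0.61 -0.48] M [ 0.03 -0.    0.05] 0.032 q6 0.47 rot [0.587 3.086 0.   ]
grip [0.5243 0.1249 0.2051] ang 76.79 cmdang 44.69999999999999 cmd 0.5508 0.11 Frad -0.49 Ftan 0.59 r 0.055
{'x': 0.5241199999999999, 'y': 0.12489999999999998, 'ang': 77.0}
```

View pics/w5.png

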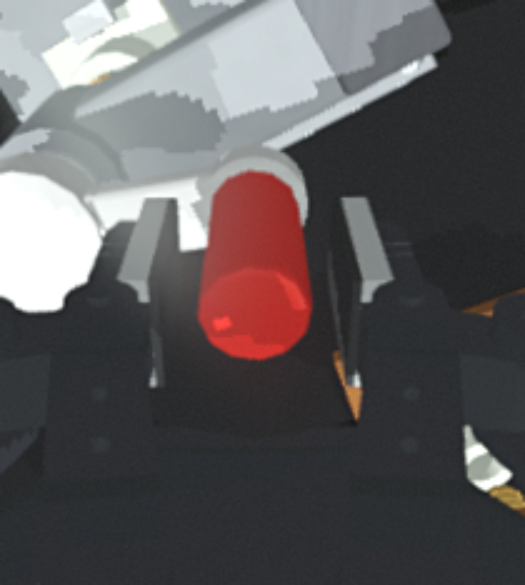

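The knob is back between the pads. I'll grip softly and test the slip force with a gentle downward press.

>>> send_rows:
  offset:
    - [0,0,0]
    - [0,0,0]
    - [0,0,0]
    - [0,0,0]
    - [0,0,-0.012]
    - [0,0,-0.012]
    - [0,0,-0.01]
    - [0,0,0]
  twist:
    - [0,0,0]
    - [0,0,0]
    - [0,0,0]
    - [0,0,0]
    - [0,0,0]
    - [0,0,0]
    - [0,0,0]
    - [0,0,0]
  hand: 19.8
  grip_force: 20

```text
time: 11.9
position: [0.5243, 0.1249, 0.3559]
ee_rot: [0.587, 3.086, 0.0]
wrist_force: [0.3, 0.1, 4.6]
grip_width: 0.0199
```

```bash
python3 ob.py
```

```text
11.9 [0.5243 0.1249 0.3559] F [0.3  0.14 4.57] M [-0.01 -0.02 -0.01] 0.0199 q6 0.47 rot [0.587 3.086 0.   ]
grip [0.5244 0.1249 0.2012] ang 76.68 cmdang 77.0 cmd 0.5241 0.1249 Frad 0.2 Ftan 0.26 r 0.0551
```

```bash
python3 pl.py "[4,5,5,5,5,4,0,0]"
```

```text
[[0.031, -0.008, 0], [0.037, -0.014, 0], [0.037, -0.016, 0], [0.034, -0.02, 0], [0.033, -0.023, 0], [0.025, -0.02, 0], [0.0, 0.0, 0], [0.0, 0.0, 0]]
{'x': 0.5477599999999998, 'y': 0.11277999999999998, 'ang': 49.0}
```

>>> send_rows:
  offset:
    - [0.031,-0.008,0]
    - [0.037,-0.014,0]
    - [0.037,-0.016,0]
    - [0.034,-0.02,0]
    - [0.033,-0.023,0]
    - [0.025,-0.02,-0.01]
    - [0,0,-0.01]
    - [0,0,0]
  twist:
    - [0,0,0]
    - [0,0,-1]
    - [0,0,-1]
    - [0,0,-1]
    - [0,0,-1]
    - [0,0,0]
    - [0,0,0]
    - [0,0,0]
  hand: 19.65

```text
time: 12.9
position: [0.548, 0.1129, 0.3538]
ee_rot: [1.215, 2.896, 0.001]
wrist_force: [-1.4, 1.0, 8.6]
grip_width: 0.0195
```

```bash
python3 ob.py;  cp st.json st_bak.json;python3 pl.py "[4,6,6,6,5,5,2,0]"
```

```text
12.9 [0.548  0.1129 0.3538] F [-1.37  0.98  8.6 ] M [0.21 0.33 0.01] 0.0195 q6 0.87 rot [1.215 2.896 0.001]
grip [0.5481 0.113  0.1991] ang 48.86 cmdang 49.0 cmd 0.5478 0.1128 Frad -0.16 Ftan -1.68 r 0.0554
[[0.024, -0.022, 0], [0.032, -0.035, 0], [0.028, -0.039, 0], [0.024, -0.042, 0], [0.016, -0.036, 0], [0.014, -0.038, 0], [0.004, -0.015, 0], [0.0, -0.0, 0]]
{'x': 0.5647999999999999, 'y': 0.08553999999999998, 'ang': 15.0}
```

```bash
cat > knob.py <<'E'
from h import *
import sys
C=optics.get_calibration("wrist"); im=optics.get_image("wrist"); o=robot.observe(); p=o['position']
hsv=cv2.cvtColor(im,cv2.COLOR_BGR2HSV); m=(((hsv[...,0]<8)|(hsv[...,0]>172))&(hsv[...,1]>130)&(hsv[...,2]>60)).astype(np.uint8)
n,l,st,ce=cv2.connectedComponentsWithStats(m)
b=[(st[k],ce[k]) for k in range(1,n) if st[k,4]>500 and abs(ce[k][0]-252)<60 and ce[k][1]>150]
for s,c in b: print(s,c.round(1))
for d in (0,.004,.008):
    e=R.from_rotvec(o['ee_rot']).apply([d,0,0]); q=np.array([proj(C,v,True) for v in cyl(p[0]+e[0],p[1]+e[1],.220)]); print(d,'box',q.min(0).round(0),q.max(0).round(0))
cv2.imwrite(sys.argv[1],cv2.resize(im[150:384,150:360],None,fx=2,fy=2))
E
python3 knob.py pics/w6.png
```

```text
[ 228  220   47   78 2910] [251.1 260. ]
0 box [228. 222.] [276. 304.]
0.004 box [228. 215.] [276. 297.]
0.008 box [227. 208.] [277. 290.]
```

View pics/w6.png

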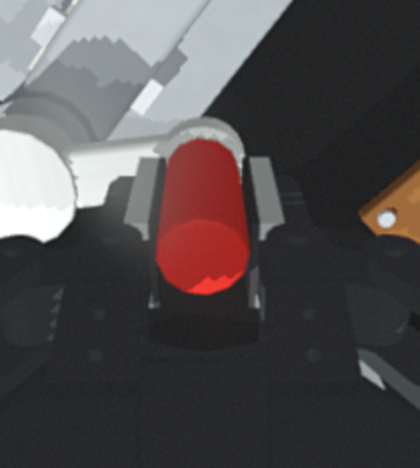

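>>> send_rows:
  offset:
    - [0.024,-0.022,0.01]
    - [0.032,-0.035,0.01]
    - [0.028,-0.039,0]
    - [0.024,-0.042,0]
    - [0.016,-0.036,0]
    - [0.014,-0.038,0]
    - [0.004,-0.015,0]
    - [0,0,0]
  twist:
    - [0,0,-1]
    - [0,0,-1]
    - [0,0,-1]
    - [0,0,-1]
    - [0,0,-1]
    - [0,0,0]
    - [0,0,0]
    - [0,0,0]

```text
time: 13.95
position: [0.5649, 0.0855, 0.3556]
ee_rot: [-1.923, -2.485, -0.0]
wrist_force: [0.1, 2.6, 2.7]
grip_width: 0.0199
```

```bash
python3 ob.py;  cp st.json st_bak.json;python3 pl.py "[4,5,5,5,5,4,2,0]"
```

```text
13.95 [0.5649 0.0855 0.3556] F [0.12 2.62 2.69] M [ 0.55 -0.04  0.02] 0.0199 q6 1.34 rot [-1.923 -2.485 -0.   ]
grip [0.5649 0.0855 0.2009] ang 14.97 cmdang 15.0 cmd 0.5648 0.0855 Frad 0.79 Ftan -2.5 r 0.0551
[[0.007, -0.031, 0], [0.006, -0.04, 0], [0.003, -0.04, 0], [-0.001, -0.04, 0], [-0.005, -0.039, 0], [-0.006, -0.032, 0], [-0.004, -0.015, 0], [0.0, -0.0, 0]]
{'x': 0.5647999999999997, 'y': 0.05709999999999997, 'ang': -15.0}
```

>>> send_rows:
  offset:
    - [0.007,-0.031,0]
    - [0.006,-0.04,0]
    - [0.003,-0.04,0]
    - [-0.001,-0.04,0]
    - [-0.005,-0.039,0]
    - [-0.006,-0.032,0]
    - [-0.004,-0.015,0]
    - [0,0,0]
  twist:
    - [0,0,0]
    - [0,0,-1]
    - [0,0,-1]
    - [0,0,-1]
    - [0,0,0]
    - [0,0,0]
    - [0,0,0]
    - [0,0,0]

```text
time: 14.95
position: [0.565, 0.0569, 0.3558]
ee_rot: [2.288, 2.152, 0.0]
wrist_force: [1.9, 1.7, 2.7]
grip_width: 0.0197
```

```bash
python3 ob.py;  cp st.json st_bak.json; python3 pl.py "[-6,-10,-12,-12,-12,-12,-12,-10]"
```

```text
14.95 [0.565  0.0569 0.3558] F [1.85 1.73 2.65] M [ 0.4  -0.54  0.01] 0.0197 q6 1.6 rot [2.288 2.152 0.   ]
grip [0.5651 0.0569 0.2011] ang -15.13 cmdang -15.0 cmd 0.5648 0.0571 Frad 1.34 Ftan -2.15 r 0.0553
[[0.01, 0.047, 0], [0.006, 0.079, 0], [-0.012, 0.095, 0], [-0.031, 0.091, 0], [-0.049, 0.082, 0], [-0.066, 0.07, 0], [-0.078, 0.055, 0], [-0.073, 0.033, 0]]
{'x': 0.5296399999999998, 'y': 0.12333999999999998, 'ang': 71.0}
```

>>> send_rows:
  offset:
    - [0.01,0.047,0]
    - [0.006,0.079,0]
    - [-0.012,0.095,0]
    - [-0.031,0.091,0]
    - [-0.049,0.082,0]
    - [-0.066,0.07,0]
    - [-0.078,0.055,0]
    - [-0.073,0.033,0]
  twist:
    - [0,0,1]
    - [0,0,1]
    - [0,0,1]
    - [0,0,1]
    - [0,0,1]
    - [0,0,1]
    - [0,0,1]
    - [0,0,1]

```text
time: 15.95
position: [0.5292, 0.1232, 0.3556]
ee_rot: [1.21, 2.899, -0.003]
wrist_force: [0.4, -1.7, 2.2]
grip_width: 0.0193
```

```bash
python3 ob.py; python3 knob.py pics/w7.png; cp st.json st_bak.json; python3 pl.py "[-7,-2,0,6,8,8,8,8]"
```

```text
15.95 [0.5292 0.1232 0.3556] F [ 0.43 -1.72  2.18] M [-0.38 -0.18 -0.03] 0.0193 q6 0.89 rot [ 1.21   2.899 -0.003]
grip [0.5292 0.1229 0.2009] ang 71.3 cmdang 71.0 cmd 0.5296 0.1233 Frad -1.49 Ftan 0.96 r 0.0545
[ 228  221   47   78 2925] [251.1 261.3]
0 box [228. 219.] [275. 300.]
0.004 box [228. 213.] [276. 293.]
0.008 box [227. 206.] [276. 285.]
[[-0.054, 0.015, 0], [-0.016, 0.003, 0], [0.0, -0.0, 0], [0.047, -0.011, 0], [0.06, -0.022, 0], [0.056, -0.03, 0], [0.052, -0.038, 0], [0.046, -0.044, 0]]
{'x': 0.5525599999999996, 'y': 0.10809999999999997, 'ang': 42.0}
```

>>> send_rows:
  offset:
    - [-0.054,0.015,0]
    - [-0.016,0.003,0]
    - [0,0,0]
    - [0.047,-0.011,0]
    - [0.06,-0.022,0]
    - [0.056,-0.03,0]
    - [0.052,-0.038,0]
    - [0.046,-0.044,0]
  twist:
    - [0,0,1]
    - [0,0,1]
    - [0,0,1]
    - [0,0,1]
    - [0,0,1]
    - [0,0,1]
    - [0,0,1]
    - [0,0,1]

```text
time: 17.0
position: [0.5534, 0.1084, 0.3559]
ee_rot: [-0.072, 3.139, 0.002]
wrist_force: [3.9, 5.8, 2.1]
grip_width: 0.0197
```

```bash
python3 ob.py; cp st.json st_bak.json; python3 pl.py "[6,7,7,7,7,6,6,6]"
```

```text
17.0 [0.5534 0.1084 0.3559] F [3.85 5.81 2.11] M [ 1.12 -0.79 -0.05] 0.0197 q6 0.02 rot [-0.072  3.139  0.002]
grip [0.5536 0.1087 0.2012] ang 41.73 cmdang 42.0 cmd 0.5526 0.1081 Frad 6.74 Ftan -1.77 r 0.0561
[[0.03, -0.037, 0], [0.03, -0.047, 0], [0.024, -0.051, 0], [0.018, -0.053, 0], [0.011, -0.055, 0], [0.005, -0.048, 0], [-0.001, -0.048, 0], [-0.006, -0.047, 0]]
{'x': 0.5658799999999997, 'y': 0.06177999999999997, 'ang': -10.0}
```

```bash
cp st_bak.json st.json; sed -i 's/}$/, "r": 0.0557}/' st.json; python3 pl.py "[6,7,7,7,7,6,6,6]"
```

```text
[[0.035, -0.034, 0], [0.03, -0.048, 0], [0.025, -0.051, 0], [0.018, -0.054, 0], [0.011, -0.055, 0], [0.004, -0.048, 0], [-0.0, -0.049, 0], [-0.006, -0.048, 0]]
{'x': 0.5665999999999997, 'y': 0.06165999999999998, 'ang': -10.0, 'r': 0.0557}
```

>>> send_rows:
  offset:
    - [0.035,-0.034,0]
    - [0.03,-0.048,0]
    - [0.025,-0.051,0]
    - [0.018,-0.054,0]
    - [0.011,-0.055,0]
    - [0.004,-0.048,0]
    - [0,-0.049,0]
    - [-0.006,-0.048,0]
  twist:
    - [0,0,1]
    - [0,0,1]
    - [0,0,1]
    - [0,0,1]
    - [0,0,1]
    - [0,0,1]
    - [0,0,1]
    - [0,0,1]

```text
time: 18.0
position: [0.5669, 0.0613, 0.3557]
ee_rot: [-1.342, 2.84, -0.001]
wrist_force: [2.1, 3.0, 3.4]
grip_width: 0.0198
```

```bash
python3 ob.py; python3 knob.py pics/w8.png; cp st.json st_bak.json; python3 pl.py "[0,0,3,5,5,5,5,0]"
```

```text
18.0 [0.5669 0.0613 0.3557] F [2.11 2.95 3.38] M [ 0.61 -0.29 -0.01] 0.0198 q6 -0.9 rot [-1.342  2.84  -0.001]
grip [0.567  0.0613 0.201 ] ang -10.26 cmdang -10.0 cmd 0.5666 0.0617 Frad 1.55 Ftan -3.28 r 0.0562
[ 229  221   47   79 2921] [252.1 261.9]
0 box [228. 221.] [275. 302.]
0.004 box [228. 214.] [276. 295.]
0.008 box [227. 208.] [276. 287.]
[[-0.0, -0.0, 0], [-0.0, -0.0, 0], [-0.005, -0.024, 0], [-0.011, -0.039, 0], [-0.014, -0.038, 0], [-0.018, -0.037, 0], [-0.02, -0.034, 0], [-0.0, -0.0, 0]]
{'x': 0.5584399999999996, 'y': 0.04101999999999998, 'ang': -33.0, 'r': 0.0557}
```

>>> send_rows:
  offset:
    - [0,0,0]
    - [0,0,0]
    - [-0.005,-0.024,0]
    - [-0.011,-0.039,0]
    - [-0.014,-0.038,0]
    - [-0.018,-0.037,0]
    - [-0.02,-0.034,0]
    - [0,0,0]
  twist:
    - [0,0,1]
    - [0,0,1]
    - [0,0,1]
    - [0,0,0]
    - [0,0,0]
    - [0,0,-0.5]
    - [0,0,-1]
    - [0,0,-1]

```text
time: 19.05
position: [0.5581, 0.0406, 0.3556]
ee_rot: [1.404, -2.81, -0.001]
wrist_force: [0.1, 2.7, 2.6]
grip_width: 0.0195
```

```bash
python3 ob.py; cp st.json st_bak.json; python3 pl.py "[3,5,5,5,5,3,0,0]"
```

```text
19.05 [0.5581 0.0406 0.3556] F [0.09 2.74 2.59] M [0.6  0.04 0.06] 0.0195 q6 -0.98 rot [ 1.404 -2.81  -0.001]
grip [0.558  0.0406 0.2009] ang -33.53 cmdang -33.0 cmd 0.5584 0.041 Frad -1.44 Ftan -2.33 r 0.0555
[[-0.014, -0.02, 0], [-0.025, -0.032, 0], [-0.028, -0.03, 0], [-0.03, -0.026, 0], [-0.033, -0.024, 0], [-0.02, -0.014, 0], [-0.0, 0.0, 0], [-0.0, 0.0, 0]]
{'x': 0.5404399999999996, 'y': 0.023499999999999976, 'ang': -59.0, 'r': 0.0557}
```

>>> send_rows:
  offset:
    - [-0.014,-0.02,0]
    - [-0.025,-0.032,0]
    - [-0.028,-0.03,0]
    - [-0.03,-0.026,0]
    - [-0.033,-0.024,0]
    - [-0.02,-0.014,0]
    - [0,0,0]
    - [0,0,0]
  twist:
    - [0,0,0]
    - [0,0,-1]
    - [0,0,-1]
    - [0,0,-1]
    - [0,0,-0.5]
    - [0,0,0]
    - [0,0,0]
    - [0,0,0]

```text
time: 20.05
position: [0.5404, 0.0236, 0.3555]
ee_rot: [0.88, -3.016, -0.0]
wrist_force: [-0.9, 4.9, 1.8]
grip_width: 0.0199
```

```bash
python3 ob.py; sed -i 's/0.0557/0.0553/' st.json; cp st.json st_bak.json; python3 pl.py "[3,5,5,5,5,4,0,0]"
```

```text
20.05 [0.5404 0.0236 0.3555] F [-0.89  4.88  1.8 ] M [ 1.    0.04 -0.01] 0.0199 q6 -0.66 rot [ 0.88  -3.016 -0.   ]
grip [0.5403 0.0236 0.2008] ang -59.03 cmdang -59.0 cmd 0.5404 0.0235 Frad -4.64 Ftan -1.75 r 0.0556
[[-0.023, -0.009, 0], [-0.036, -0.017, 0], [-0.038, -0.014, 0], [-0.039, -0.011, 0], [-0.039, -0.007, 0], [-0.032, -0.003, 0], [-0.0, -0.0, 0], [-0.0, -0.0, 0]]
{'x': 0.5155999999999996, 'y': 0.016179999999999976, 'ang': -86.0, 'r': 0.0553}
```

```bash
cp st_bak.json st.json; sed -i 's/}$/, "c": [0.5117, 0.0717]}/; s/0.0553/0.0551/' st.json; cp st.json st_bak.json; python3 pl.py "[3,5,5,5,5,5,0,0]"
```

```text
[[-0.024, -0.004, 0], [-0.036, -0.017, 0], [-0.038, -0.014, 0], [-0.038, -0.011, 0], [-0.04, -0.007, 0], [-0.039, -0.004, 0], [-0.0, 0.0, 0], [-0.0, 0.0, 0]]
{'x': 0.5146399999999995, 'y': 0.016659999999999973, 'ang': -87.0, 'r': 0.0551, 'c': [0.5117, 0.0717]}
```

>>> send_rows:
  offset:
    - [-0.024,-0.004,0]
    - [-0.036,-0.017,0]
    - [-0.038,-0.014,0]
    - [-0.038,-0.011,0]
    - [-0.04,-0.007,0]
    - [-0.039,-0.004,0]
    - [0,0,0]
    - [0,0,0]
  twist:
    - [0,0,-0.5]
    - [0,0,-1]
    - [0,0,-1]
    - [0,0,-1]
    - [0,0,-1]
    - [0,0,0]
    - [0,0,0]
    - [0,0,0]

```text
time: 21.05
position: [0.5148, 0.0165, 0.3557]
ee_rot: [-0.152, 3.138, -0.001]
wrist_force: [2.8, 1.6, 1.2]
grip_width: 0.0202
```

```bash
python3 ob.py; python3 knob.py pics/w9.png; cp st.json st_bak.json; python3 pl.py "[3,5,5,5,0,0,-6,-10]"
```

```text
21.05 [0.5148 0.0165 0.3557] F [2.8  1.61 1.22] M [ 0.3  -0.52 -0.03] 0.0202 q6 -0.21 rot [-0.152  3.138 -0.001]
grip [0.5148 0.0165 0.201 ] ang -86.74 cmdang -87.0 cmd 0.5146 0.0167 Frad -1.45 Ftan -2.89 r 0.0553
[ 229  221   47   78 2914] [252.3 261.6]
0 box [229. 222.] [276. 302.]
0.004 box [229. 215.] [277. 295.]
0.008 box [228. 208.] [277. 288.]
[[-0.024, -0.0, 0], [-0.041, 0.001, 0], [-0.039, 0.005, 0], [-0.039, 0.009, 0], [-0.0, 0.0, 0], [-0.0, 0.0, 0], [0.047, -0.01, 0], [0.08, -0.005, 0]]
{'x': 0.5127199999999995, 'y': 0.016659999999999973, 'ang': -89.0, 'r': 0.0551, 'c': [0.5117, 0.0717]}
```

```bash
cp st_bak.json st.json; python3 pl.py "[4,5,5,4,0,-7,-12,-13]"; python3 pl.py "[-14,-14,-14,-14,-6,0,8,13]"
```

```text
[[-0.033, -0.0, 0], [-0.039, 0.002, 0], [-0.04, 0.006, 0], [-0.031, 0.007, 0], [-0.0, 0.0, 0], [0.055, -0.011, 0], [0.096, -0.003, 0], [0.102, 0.019, 0]]
{'x': 0.5278399999999995, 'y': 0.019059999999999976, 'ang': -73.0, 'r': 0.0551, 'c': [0.5117, 0.0717]}
[[0.102, 0.045, 0], [0.088, 0.069, 0], [0.069, 0.088, 0], [0.046, 0.102, 0], [0.011, 0.047, 0], [0.0, 0.0, 0], [-0.016, -0.062, 0], [-0.045, -0.094, 0]]
{'x': 0.5584399999999995, 'y': 0.04245999999999998, 'ang': -32.0, 'r': 0.0551, 'c': [0.5117, 0.0717]}
```

>>> send_rows:
  offset:
    - [-0.033,0,0]
    - [-0.039,0.002,0]
    - [-0.04,0.006,0]
    - [-0.031,0.007,0]
    - [0,0,0]
    - [0.055,-0.011,0]
    - [0.096,-0.003,0]
    - [0.102,0.019,0]
  twist:
    - [0,0,-1]
    - [0,0,-1]
    - [0,0,-1]
    - [0,0,-1]
    - [0,0,0]
    - [0,0,0]
    - [0,0,0]
    - [0,0,0]

```text
time: 22.1
position: [0.5289, 0.0186, 0.3556]
ee_rot: [0.506, 3.1, -0.002]
wrist_force: [-0.3, -3.0, 2.8]
grip_width: 0.0196
```

>>> send_rows:
  offset:
    - [0.102,0.045,0]
    - [0.088,0.069,0]
    - [0.069,0.088,0]
    - [0.046,0.102,0]
    - [0.011,0.047,0]
    - [0,0,0]
    - [-0.016,-0.062,0]
    - [-0.045,-0.094,0]
  twist:
    - [0,0,0]
    - [0,0,0]
    - [0,0,0]
    - [0,0,0]
    - [0,0,0]
    - [0,0,0]
    - [0,0,0]
    - [0,0,0]

```text
time: 23.1
position: [0.5596, 0.0427, 0.356]
ee_rot: [0.504, 3.098, 0.001]
wrist_force: [5.5, -3.1, 1.3]
grip_width: 0.0196
```

```bash
python3 ob.py; python3 knob.py pics/w10.png; cp st.json st_bak.json; python3 pl.py "[14,14,14,14,10,5,0,0]"
```

```text
23.1 [0.5596 0.0427 0.356 ] F [ 5.5  -3.09  1.27] M [-0.39 -1.17 -0.  ] 0.0196 q6 0.27 rot [0.504 3.098 0.001]
grip [0.5601 0.0428 0.2013] ang -30.84 cmdang -32.0 cmd 0.5584 0.0425 Frad 6.3 Ftan -0.17 r 0.0564
[ 229  222   47   78 2913] [251.9 262.7]
0 box [225. 220.] [272. 300.]
0.004 box [225. 213.] [273. 293.]
0.008 box [224. 206.] [273. 286.]
[[-0.071, -0.087, 0], [-0.089, -0.067, 0], [-0.103, -0.044, 0], [-0.11, -0.017, 0], [-0.08, 0.004, 0], [-0.04, 0.007, 0], [0.0, 0.0, 0], [0.0, 0.0, 0]]
{'x': 0.4992799999999994, 'y': 0.017979999999999982, 'ang': -103.0, 'r': 0.0551, 'c': [0.5117, 0.0717]}
```

```bash
cp st_bak.json st.json; python3 pl.py "[14,14,14,14,11,6,5,4]"
```

```text
[[-0.071, -0.087, 0], [-0.089, -0.067, 0], [-0.103, -0.044, 0], [-0.11, -0.017, 0], [-0.088, 0.005, 0], [-0.047, 0.01, 0], [-0.039, 0.012, 0], [-0.029, 0.012, 0]]
{'x': 0.4893199999999995, 'y': 0.02133999999999998, 'ang': -114.0, 'r': 0.0551, 'c': [0.5117, 0.0717]}
```

>>> send_rows:
  offset:
    - [-0.071,-0.087,0]
    - [-0.089,-0.067,0]
    - [-0.103,-0.044,0]
    - [-0.11,-0.017,0]
    - [-0.088,0.005,0]
    - [-0.047,0.01,0]
    - [-0.039,0.012,0]
    - [-0.029,0.012,0]
  twist:
    - [0,0,0]
    - [0,0,0]
    - [0,0,0]
    - [0,0,0]
    - [0,0,0]
    - [0,0,0]
    - [0,0,-1]
    - [0,0,-1]

```text
time: 24.15
position: [0.4893, 0.0216, 0.3557]
ee_rot: [0.832, 3.029, -0.0]
wrist_force: [0.8, -3.7, 2.3]
grip_width: 0.02
```

```bash
python3 ob.py; python3 knob.py pics/w11.png; cp st.json st_bak.json; python3 pl.py "[4,5,5,5,5,2,0,0]"
```

```text
24.15 [0.4893 0.0216 0.3557] F [ 0.82 -3.66  2.35] M [-0.75 -0.25  0.02] 0.02 q6 0.43 rot [ 0.832  3.029 -0.   ]
grip [0.4893 0.0216 0.201 ] ang -114.04 cmdang -114.0 cmd 0.4893 0.0213 Frad 3.01 Ftan -2.23 r 0.0549
[ 228  222   47   78 2922] [251.  261.9]
0 box [229. 220.] [276. 301.]
0.004 box [228. 214.] [276. 294.]
0.008 box [228. 207.] [277. 286.]
[[-0.029, 0.014, 0], [-0.035, 0.021, 0], [-0.032, 0.023, 0], [-0.031, 0.026, 0], [-0.028, 0.028, 0], [-0.01, 0.013, 0], [-0.0, -0.0, 0], [-0.0, -0.0, 0]]
{'x': 0.46951999999999955, 'y': 0.03633999999999998, 'ang': -140.0, 'r': 0.0551, 'c': [0.5117, 0.0717]}
```

>>> send_rows:
  offset:
    - [-0.029,0.014,0]
    - [-0.035,0.021,0]
    - [-0.032,0.023,0]
    - [-0.031,0.026,0]
    - [-0.028,0.028,0]
    - [-0.01,0.013,0]
    - [0,0,0]
    - [0,0,0]
  twist:
    - [0,0,0]
    - [0,0,-0.5]
    - [0,0,-1]
    - [0,0,-1]
    - [0,0,-1]
    - [0,0,0]
    - [0,0,0]
    - [0,0,0]

```text
time: 25.2
position: [0.4695, 0.0363, 0.3556]
ee_rot: [-1.363, -2.83, -0.0]
wrist_force: [0.5, -1.7, 2.3]
grip_width: 0.0197
```

```bash
python3 ob.py; cp st.json st_bak.json; python3 pl.py "[4,5,5,5,5,2,0,0]"
```

```text
25.2 [0.4695 0.0363 0.3556] F [ 0.52 -1.72  2.3 ] M [-0.34 -0.19  0.02] 0.0197 q6 0.82 rot [-1.363 -2.83  -0.   ]
grip [0.4695 0.0364 0.2009] ang -140.06 cmdang -140.0 cmd 0.4695 0.0363 Frad 0.7 Ftan -1.65 r 0.055
[[-0.02, 0.025, 0], [-0.022, 0.033, 0], [-0.019, 0.035, 0], [-0.016, 0.037, 0], [-0.013, 0.038, 0], [-0.004, 0.016, 0], [-0.0, -0.0, 0], [-0.0, -0.0, 0]]
{'x': 0.4582399999999996, 'y': 0.058419999999999986, 'ang': -166.0, 'r': 0.0551, 'c': [0.5117, 0.0717]}
```

>>> send_rows:
  offset:
    - [-0.02,0.025,0]
    - [-0.022,0.033,0]
    - [-0.019,0.035,0]
    - [-0.016,0.037,0]
    - [-0.013,0.038,0]
    - [-0.004,0.016,0]
    - [0,0,0]
    - [0,0,0]
  twist:
    - [0,0,-1]
    - [0,0,-1]
    - [0,0,-1]
    - [0,0,-1]
    - [0,0,0]
    - [0,0,0]
    - [0,0,0]
    - [0,0,0]

```text
time: 26.2
position: [0.4587, 0.0576, 0.3556]
ee_rot: [1.922, 2.482, -0.002]
wrist_force: [2.7, -9.0, 0.4]
grip_width: 0.0201
```

```bash
python3 ob.py; python3 knob.py pics/w12.png; cp st.json st_bak.json; python3 pl.py "[4,5,5,5,5,5,0,0]"
```

```text
26.2 [0.4587 0.0576 0.3556] F [ 2.73 -9.    0.4 ] M [-1.68 -0.64  0.08] 0.0201 q6 1.29 rot [ 1.922  2.482 -0.002]
grip [0.4587 0.0573 0.2009] ang -164.76 cmdang -166.0 cmd 0.4582 0.0584 Frad -0.26 Ftan -9.4 r 0.0549
[ 230  234   45   78 2869] [252.1 274. ]
0 box [228. 220.] [276. 301.]
0.004 box [228. 213.] [276. 294.]
0.008 box [228. 206.] [276. 286.]
[[-0.007, 0.031, 0], [-0.005, 0.04, 0], [-0.002, 0.04, 0], [0.002, 0.04, 0], [0.005, 0.039, 0], [0.009, 0.04, 0], [-0.0, -0.0, 0], [-0.0, -0.0, 0]]
{'x': 0.4584799999999996, 'y': 0.08601999999999999, 'ang': -195.0, 'r': 0.0551, 'c': [0.5117, 0.0717]}
```

```bash
cp st_bak.json st.json; python3 - <<'E'
from h import *
import json
o=robot.observe(); e=R.from_rotvec(o['ee_rot']).apply([-.0068,0,0]); g=o['position']
c=np.array([.5117,.0717]); k=g[:2]+e[:2]-c; print(e,np.hypot(*k),np.degrees(np.arctan2(k[1],k[0])))
S=json.load(open('st.json')); S['c']=[round(c[0]-e[0],4),round(c[1]-e[1],4)]; S['ang']=float(np.degrees(np.arctan2(k[1],k[0]))); S['r']=.055
json.dump(S,open('st.json','w')); print(S)
E
python3 pl.py "[-4,-8,-11,-13,-13,-13,-13,-10]"; python3 pl.py "[-7,-3,0,0,0,0,0,0]"
```

```text
[ 1.70205934e-03 -6.58351862e-03  1.66323556e-05] 0.05532257870082584 -158.08228188673814
{'x': 0.4582399999999996, 'y': 0.058419999999999986, 'ang': -158.08228188673814, 'r': 0.055, 'c': [np.float64(0.51), np.float64(0.0783)]}
[[0.019, -0.035, 0], [0.032, -0.055, 0], [0.056, -0.068, 0], [0.081, -0.065, 0], [0.093, -0.044, 0], [0.102, -0.023, 0], [0.104, 0.001, 0], [0.078, 0.016, 0]]
{'x': 0.5260399999999997, 'y': 0.02565999999999998, 'ang': -73.08228188673814, 'r': 0.055, 'c': [0.51, 0.0783]}
[[0.052, 0.02, 0], [0.022, 0.01, 0], [-0.0, -0.0, 0], [-0.0, -0.0, 0], [-0.0, -0.0, 0], [-0.0, -0.0, 0], [-0.0, -0.0, 0], [-0.0, -0.0, 0]]
{'x': 0.5349199999999997, 'y': 0.02925999999999998, 'ang': -63.082281886738144, 'r': 0.055, 'c': [0.51, 0.0783]}
```

The tap is solid on the bottom. Tangential force rose from about 3 N to 9.4 N and the soft grip slipped, as it was set to. Next is the quarter turn back.

>>> send_rows:
  offset:
    - [0.019,-0.035,0]
    - [0.032,-0.055,0]
    - [0.056,-0.068,0]
    - [0.081,-0.065,0]
    - [0.093,-0.044,0]
    - [0.102,-0.023,0]
    - [0.104,0.001,0]
    - [0.078,0.016,0]
  twist:
    - [0,0,0]
    - [0,0,0]
    - [0,0,0]
    - [0,0,0]
    - [0,0,0]
    - [0,0,0]
    - [0,0,0]
    - [0,0,0]

```text
time: 27.25
position: [0.5272, 0.0244, 0.3557]
ee_rot: [1.924, 2.481, -0.002]
wrist_force: [0.8, -6.2, 2.2]
grip_width: 0.0194
```

>>> send_rows:
  offset:
    - [0.052,0.02,0]
    - [0.022,0.01,0]
    - [0,0,0]
    - [0,0,0]
    - [0,0,0]
    - [0,0,0]
    - [0,0,0]
    - [0,0,0]
  twist:
    - [0,0,0]
    - [0,0,0]
    - [0,0,0]
    - [0,0,0]
    - [0,0,0]
    - [0,0,0]
    - [0,0,0]
    - [0,0,0]

```text
time: 28.25
position: [0.5361, 0.0282, 0.3559]
ee_rot: [1.923, 2.481, 0.0]
wrist_force: [3.1, -5.9, 0.8]
grip_width: 0.0197
```

```bash
python3 ob.py; python3 knob.py pics/w13.png; python3 - <<'E'
from h import *
im=optics.get_image("scene"); cv2.imwrite("pics/s4.png",cv2.resize(im[120:270,220:360],None,fx=4,fy=4,interpolation=cv2.INTER_CUBIC))
E
```

```text
28.25 [0.5361 0.0282 0.3559] F [ 3.05 -5.9   0.84] M [-1.07 -0.51  0.  ] 0.0197 q6 1.24 rot [1.923 2.481 0.   ]
grip [0.5365 0.0279 0.2012] ang -62.27 cmdang -63.082281886738144 cmd 0.5349 0.0293 Frad 6.64 Ftan 0.04 r 0.0569
[ 229  233   46   79 2920] [252.1 274. ]
0 box [228. 220.] [275. 301.]
0.004 box [227. 213.] [275. 293.]
0.008 box [227. 206.] [276. 286.]
```

View pics/w13.png

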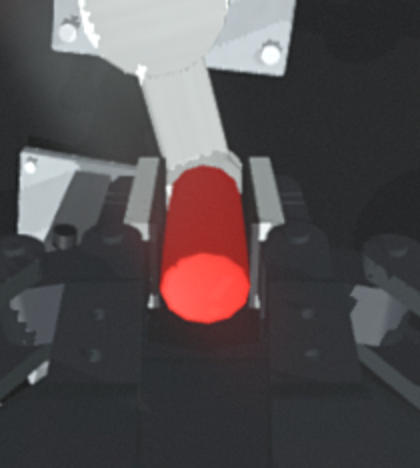

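View pics/s4.png

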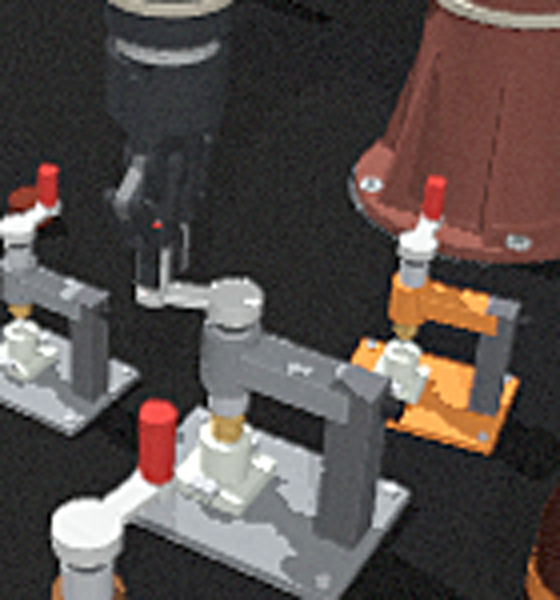

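>>> send_rows:
  offset:
    - [0,0,0]
    - [0,0,0]
    - [0,0,0]
    - [0,0,0]
    - [0,0,0]
    - [0,0,0]
    - [0,0,0]
    - [0,0,0]
  twist:
    - [0,0,0]
    - [0,0,0]
    - [0,0,0]
    - [0,0,0]
    - [0,0,0]
    - [0,0,0]
    - [0,0,0]
    - [0,0,0]
  hand: 42

```text
time: 29.35
position: [0.5349, 0.0293, 0.3556]
ee_rot: [-1.924, -2.484, 0.0]
wrist_force: [0.8, -0.3, 0.2]
grip_width: 0.0416
```

```bash
python3 ob.py; python3 knob.py pics/w14.png
```

```text
29.35 [0.5349 0.0293 0.3556] F [ 0.76 -0.25  0.17] M [-0.05  0.02  0.01] 0.0416 q6 1.24 rot [-1.924 -2.484  0.   ]
grip [0.5349 0.0293 0.2009] ang -63.07 cmdang -63.082281886738144 cmd 0.5349 0.0293 Frad 0.57 Ftan -0.57 r 0.055
[ 232  236   46   80 2889] [254.5 277.6]
0 box [228. 221.] [276. 301.]
0.004 box [228. 214.] [276. 294.]
0.008 box [228. 207.] [276. 287.]
```

View pics/w14.png

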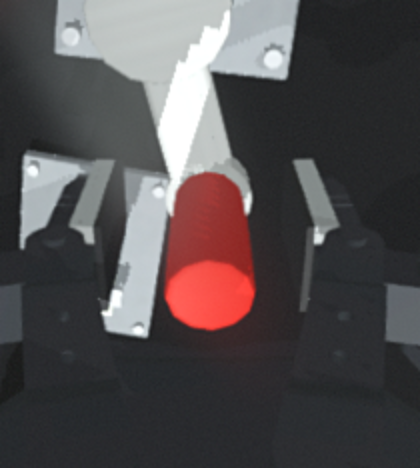

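>>> send_rows:
  offset:
    - [0,0,0.05]
    - [0,0,0.1]
    - [0,0,0.2]
    - [0,0,0.25]
    - [0,0,0.25]
    - [0,0,0.2]
    - [0,0,0.1]
    - [0,0,0]
  twist:
    - [0,0,0]
    - [0,0,0]
    - [0,0,0]
    - [0,0,0]
    - [0,0,0]
    - [0,0,0]
    - [0,0,0]
    - [0,0,0]

```text
time: 30.4
position: [0.535, 0.0292, 0.4943]
ee_rot: [1.923, 2.483, 0.001]
wrist_force: [-0.2, -0.0, -0.2]
grip_width: 0.0419
```

```bash
python3 ob.py; python3 - <<'E'
from h import *
C=optics.get_calibration("wrist"); w=optics.get_image("wrist"); im=optics.get_image("scene"); cv2.imwrite("pics/s5.png",np.vstack([cv2.resize(im[120:270,220:360],None,fx=2,fy=2),cv2.resize(w,(280,210))]))
cv2.imwrite("pics/s5f.png",im)
hsv=cv2.cvtColor(w,cv2.COLOR_BGR2HSV); m=(((hsv[...,0]<8)|(hsv[...,0]>172))&(hsv[...,1]>130)&(hsv[...,2]>60)).astype(np.uint8)
n,l,st,ce=cv2.connectedComponentsWithStats(m)
b=[ce[k] for k in range(1,n) if st[k,4]>400]
print(np.array(b).round(1))
def ctr(a): return cen(C,cyl(.5117+.055*np.cos(np.radians(a)),.0715+.055*np.sin(np.radians(a)),.220),True)[:2]
for a in (-66,-62,-58): print(a,ctr(a).round(1))
E
```

```text
30.4 [0.535  0.0292 0.4943] F [-0.2  -0.03 -0.21] M [ 0.03 -0.03  0.01] 0.0419 q6 1.24 rot [1.923 2.483 0.001]
grip [0.5353 0.0292 0.3396] ang -62.76 cmdang -63.082281886738144 cmd 0.5349 0.0293 Frad -0.06 Ftan 0.19 r 0.0552
[[460.4 103.2]
 [252.6 193. ]]
-66 [248.1 191.7]
-62 [252.2 190.9]
-58 [256.2 189.9]
```

View pics/s5f.png

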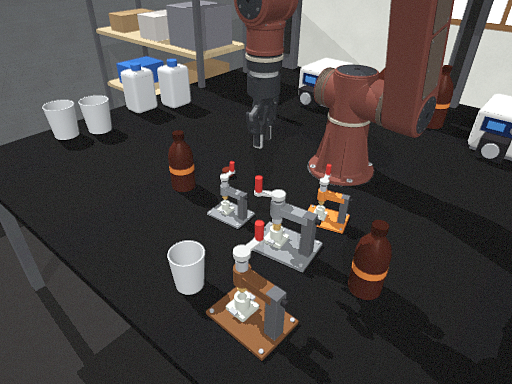

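```bash
python3 -c "
from bench import workorder
print(workorder.close_job())"
```

```text
the job is handed in; nothing more can be done
None
```

The tap reached the bottom of the hole, was turned back about a quarter turn and is left standing in the port. I handed the job in at about 30 s of the 72 s allowed, and no verdict came back.

**What I did**
- **Pressing down:** I gripped the red knob of the larger grey tapper and pressed it straight down until the quill stopped, at about 12 N. The scene camera then showed the tap in the port's mouth.
- **Chasing the thread:** I turned half a turn forward and a quarter turn back, in cycles. I held the knob with a soft grip set to slip at about 9 N, well under the 19 N that snaps the tap.
- **Bottom of the hole:** About 320° forward of the start, the turning force rose from 2–3 N to 9.4 N. The knob stopped and the grip slipped about 7 mm.
- **Finishing:** I turned the knob back about 92–96°, opened the gripper and lifted clear.

**Last checks**
- **Knob:** the wrist camera puts it at about −62°, against about −158° when it stopped, which agrees with a quarter turn back.
- **Contact:** the force readings are about zero, and the gripper is clear, about 14 cm above where it let go.
- **Other things:** the bottles and beaker stand where they were in the scene camera. The cap does not show clearly in that last picture, so I did not check it, but the arm never went near it.

**What went wrong or disagreed**
- **Lost grip:** while tuning the grip during the first half turn, the pads slid off the knob once. I gripped it again without the crank moving noticeably.
- **Early slip test:** after that I pressed down again to measure the slip force, at most about 9 N.
- **Sideways force:** forces toward or away from the spindle reached about 7 N in the fast return moves, because of small errors in where I placed the spindle axis.
- **Bottom felt only once:** I did not touch it a second time to confirm.

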